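# Pick the split ring out of the white coffee grinder's groove

### The job

Take the orange-handled hooked pick, pass its tip under the free end of the split steel ring in the white grinder chamber, and lift the ring right out of its groove so that it hangs on the pick. Carry it over to the dark baking tray, lay ring and pick together in the tray and let go. Leave the ring in the burgundy chamber where it is.

Things in the scene. Friction and masses are not known exactly. Their poses are not given: they have to be found in the camera images.
- pick: Loose hooked pick, 90 g, lying level. Sizes mm. Origin on its underside below mid-handle; x to the tip, z up. Orange handle 60 (x) by 14 (y), its middle 40 above the origin: grip it there across y. Rear leg with 36 wide foot at x -26. Steel shank slopes from the handle down to x 59; tongue 8 wide, z 0 to 4, x 57 to 99, ends in a tip turned up to z 13. The ring should hang at x 60 to 94, ideally 78.
- ring: Loose C-shaped steel ring, flat in the WHITE chamber's groove: bar 6 thick, 86 outside diameter, 40 g. Origin: its centre at mid-bar, 60 above the counter; z up. Lift it at x -40, y 0, where nothing is below the bar: its free end is beside that at x -35, y -20, then a 24 gap. The tip goes in along +x, low, under the bar. Lifted there it tips up and hangs reaching 80 below the tongue.
- other_ring: Identical ring and axes in the BURGUNDY chamber: leave it. Both chambers are fixed round pots, 110 across, rim 65 high, concentric with their ring. On the ring's -x side (roughly facing the robot) a radial opening 44 wide cuts away wall and groove seat and runs in under the ring to x -8, its floor 18 above the counter; bar underside 57 above the counter. A brass burr block fills the middle (x above -4, top 76).
- tray: Dark steel baking tray, fixed, 320 (x) by 260 (y) outside, rim 18 high and 3 wide, floor 3 thick. Origin: centre of its underside, on the counter; x along its long side, roughly away from the robot. Room for the pick lying along x, mid-handle about 70 to the -x side of the centre, with the ring ahead of its tip.
Things that resemble listed ones, but are neither listed nor needed, are in the scene too. Leave any blue look-alike of the pick alone.

How it is judged (in metres and radians):
On the way:
1. the ring, lifted clear of the white chamber's groove, hangs on the pick and is not held by the fingers (height (world z) of ring above 0.105 m and contact force between pick and ring above 0.05 N and contact force between the fingers and ring below 0.05 N), for 0.2 s.
At the end, for the whole second after the job is handed in: The ring's centre lies within the tray (within 155 mm of its centre along, 125 mm across) and below 55 mm height; the pick's origin lies within the tray's outline and below 60 mm height; both are at rest and released (x of ring in the frame of tray between -0.155 and 0.155 m and y of ring in the frame of tray between -0.125 and 0.125 m and height (world z) of ring below 0.055 m and x of pick in the frame of tray between -0.16 and 0.16 m and y of pick in the frame of tray between -0.13 and 0.13 m and height (world z) of pick below 0.06 m and linear speed of each of ring, pick below 0.03 m/s); the robot touches nothing.
It fails at once if the ring in the burgundy chamber is moved by more than 15 mm (distance of other_ring from where it was at the start of the episode above 0.015 m).
It also fails if it takes over 59 s, if anything falls off the work surface, if the arm or the gripper's body presses on something with over 40 N, if the wrist force passes 120 N, or if a joint passes its speed limit or range.

### The arm

A 6-joint arm with a two-finger parallel gripper is mounted at the origin on the work surface. World frame = base frame: x ahead of the robot, y to its left, z up, the work surface at z = 0. Lengths are in mm, angles in rad, forces in N, time in s.
With the tool pointing down it reaches from about 325 to 900 mm from the base axis. Payload 6.1 kg.
Tool frame: the origin (TCP) lies at the very end of the fingers, on their centre line; the grasp point (between the pads) lies 19 mm behind it; y points along the fingers, x is the direction in which the jaws open and shut, and the axes are right-handed (so a half turn about y gives the same grasp; the last joint's range is limited). The gripper opens to 85 mm and grips with 20 to 120 N. Pads are 22 mm wide; open, the fingers measure 114 mm over their backs; the gripper's body (76 mm by 85 mm) begins 54 mm behind the grasp point. The pads swing forward as they close: fully open they stand 13 mm farther back than shut.
Start: joints at [-1.273, 0.22, 1.526, -0, 1.395, -0.126], TCP at [257.009, -569.703, 231.3] pointing down, gripper open.
Joint ranges: [-2.98, 2.98], [-0.91, 2.08], [0.09, 2.57], [-1.24, 4.39], [0.2, 2.65], [-2.68, 2.68]. Speed limits (rad/s): [2.57, 2.57, 3.01, 3.14, 3.14, 3.14].

### API

Orientations are given as [roll, pitch, yaw] about the fixed x, y, z axes, in that order (R = Rz(yaw) Ry(pitch) Rx(roll)).
In Python, from workcell import telemetry, vision, workorder, nets gives the robot as it stands.
- The arm moves only by the tool send_rows, never from a script. Its argument "deltas" is text: rows parted by semicolons, each of 5 numbers parted by spaces: the opening, from 0 (shut) to 1 (fully open), then the shift along the tool's x, y, z in mm, then the turn about the tool's y in degrees. In form: grip x y z turn; .... A call has 1 to 5 rows; each row shifts and turns the commanded pose from where the row before left it, along the tool's axes as they then stand; what a row does not reach is not made up. A row lasts 1/8 s, in which the tool goes at most 62.5 mm and 10.7 degrees, less where a joint would pass 70% of its speed; a pose out of reach is approached as far as the arm can. A call with a gripper value outside its range is refused whole. The fingers move at their own pace and stop on an object; "grip_force" is the grip in N (left out, the last holds). Time passes only in rows, so rows that do not move let the fingers close. It gives the time, the measured TCP pose, the force and the opening at its end, in the units of the state.
- telemetry.state(): the state, without advancing time (a new reading comes with each control period).
- vision.capture(name): name is "side" or "top" or "wrist"; returns a dict with "frame" (400x640x3 uint8, red, green, blue), "vertical_fov" (degrees; the focal length in pixels is half the picture's height over the tangent of half this angle, whatever the lens; pixels are square), "cx", "cy" (the principal point, pixels), "T" (4x4, takes a point from camera to world coordinates); the wrist camera has in their place "T_tool_cam" (4x4, takes a point from camera to tool coordinates, whose origin is the TCP and whose axes are the tool frame's). Camera axes: x right, y down, z forward; pixel columns grow to the right and rows downward; lengths in mm; the calibration is good to about 2 mm. A picture is of the moment at which its call begins: read the wrist's pose just before it. There is no depth.
- workorder.sign_off(): hands the job in, once; it reports no verdict.
Trained networks look in a picture, given as the dict that the camera call returned (one of the last four; its "shot" number tells which), for a name from the list of things; names that differ only in an ending like _2 or _b are one class to them, and where a whole thing is asked for, a point or a joint stands for the part that bears it (a point fixed in the world has none). Each returns a list of dicts, best first, with "conf" (0 to 1); they miss things now and then, are a little off and sometimes report something else, mostly with a low value. They report only what shows in the picture. A call takes as long as a camera call. They do not tell look-alikes from the thing itself.
- nets.look_for(label, picture): "rect" ([left, top, right, bottom] in pixels, round what is visible of it).
- nets.silhouettes(label, picture): "pixels" (400x640 bool, what is visible of it) and "rect" ([left, top, right, bottom] in pixels, round what is visible of it).
The state is a dict: "clock": time; "joints": joint angles; "dq": joint speeds; "joint_torque": joint torques, N m; "position": TCP position; "tcp_rot": TCP orientation; "ft_force": force on the tool from outside, world axes, zero at the start; "torque": the same for the moment, N m; "width": opening from 0.0 (shut) to 1.0 (fully open).
Only numpy, scipy, OpenCV 4.12 (cv2) and the standard library are available. Lean on these libraries where they do the work, as an engineer would, in place of code of your own. Each camera call takes 0.05 s, during which the arm holds its last target.

## Working session

There is one attempt and no reset: what is moved stays moved. The work goes in short steps, Python scripts to look and compute and a tool call to move; the robot and the scene stay as the last step left them, time stands still between calls to the robot, and variables do not carry over. Pictures are saved under pics/ and viewed, and the job is handed in when it is done.

Besides the shell and the picture viewer there is one more tool, called after "Request:" by a JSON object that holds its "fn" and its "kwargs". send_rows: Moves the arm, as the interface text tells. Its arguments: {"type":"object","properties":{"deltas":{"type":"string"},"grip_force":{"type":"number"}},"required":["deltas"]}

```bash
mkdir -p pics; ls
python3 - <<'E'
from workcell import telemetry, vision, workorder, nets
import cv2,numpy as np
s=telemetry.state(); print({k:np.round(v,3).tolist() for k,v in s.items()})
for n in ["side","top"]:
    d=vision.capture(n); cv2.imwrite(f"pics/{n}0.png",d["frame"][:,:,::-1])
    print(n,d["vertical_fov"],d["cx"],d["cy"],np.round(d["T"],3).tolist(),d["shot"], d.keys())
    for l in ["pick","ring","other_ring","tray"]:
        print(l,[(np.round(r["rect"]).tolist(),round(r["conf"],2)) for r in nets.look_for(l,d)])
E
```

```text
pics
{'clock': 0.0, 'joints': [-1.273, 0.221, 1.528, 0.0, 1.395, -0.126], 'dq': [-0.0, -0.001, 0.001, 0.001, -0.002, 0.001], 'joint_torque': [-0.002, -49.69, -38.94, -0.0, 0.011, 0.0], 'position': [256.826, -569.134, 230.212], 'tcp_rot': [-1.571, 0.002, -1.147], 'ft_force': [0.139, -0.307, -0.181], 'torque': [-0.002, -0.004, -0.046], 'width': 0.996}
side 42.305209873553686 318.0542850832129 206.89009094369754 [[-0.976, -0.112, 0.186, 220.165], [-0.217, 0.533, -0.818, 1183.816], [-0.007, -0.839, -0.544, 825.295], [0.0, 0.0, 0.0, 1.0]] 1 dict_keys(['frame', 'vertical_fov', 'cx', 'cy', 'T', 'shot'])
pick [([269.0, 274.0, 326.0, 301.0], 0.96), ([335.0, 219.0, 382.0, 244.0], 0.82), ([288.0, 305.0, 338.0, 359.0], 0.65), ([359.0, 256.0, 384.0, 303.0], 0.49)]
ring []
other_ring [([255.0, 188.0, 283.0, 198.0], 0.57)]
tray [([259.0, 144.0, 386.0, 201.0], 0.82)]
top 42.34327068515006 320.7520745073847 192.31087265310916 [[0.007, -0.98, 0.201, 280.099], [-1.0, -0.007, -0.002, 64.2], [0.004, -0.201, -0.98, 1190.443], [0.0, 0.0, 0.0, 1.0]] 2 dict_keys(['frame', 'vertical_fov', 'cx', 'cy', 'T', 'shot'])
pick [([130.0, 231.0, 181.0, 263.0], 0.82), ([207.0, 282.0, 267.0, 298.0], 0.73), ([192.0, 193.0, 228.0, 242.0], 0.58), ([296.0, 237.0, 330.0, 289.0], 0.58)]
ring [([252.0, 116.0, 261.0, 135.0], 0.47), ([396.0, 116.0, 526.0, 268.0], 0.26)]
other_ring [([328.0, 126.0, 365.0, 160.0], 0.54)]
tray [([400.0, 120.0, 527.0, 271.0], 0.78)]
```

View pics/side0.png

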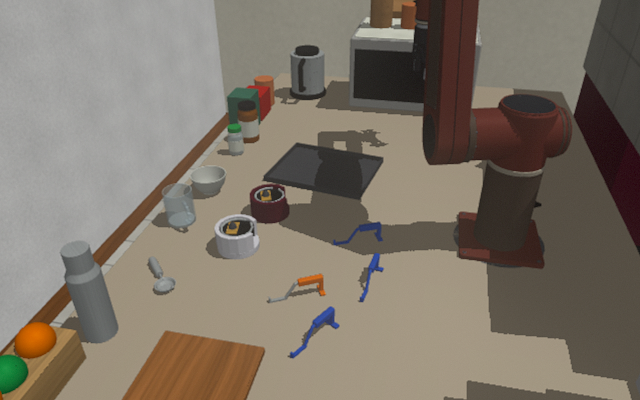

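View pics/top0.png

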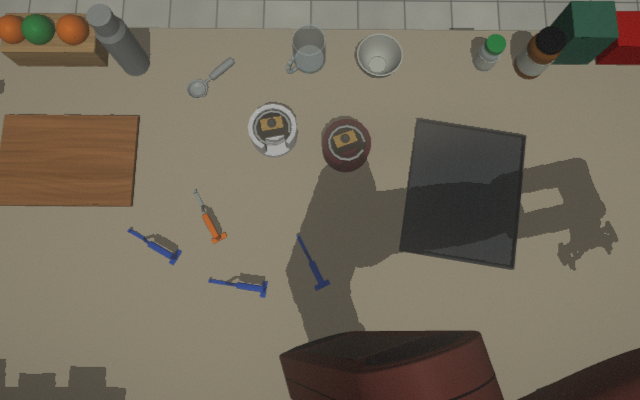

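```bash
cat > h.py <<'E'
from workcell import telemetry, vision, workorder, nets
import cv2,numpy as np
from scipy.spatial.transform import Rotation as Ro
def ray(d,u,v,T=None):
    T=d["T"] if T is None else T
    f=200/np.tan(np.radians(d["vertical_fov"]/2))
    c=np.array([(u-d["cx"])/f,(v-d["cy"])/f,1.0]); return T[:3,3],T[:3,:3]@c
def onz(d,u,v,z,T=None):
    o,r=ray(d,u,v,T); return o+r*(z-o[2])/r[2]
def proj(d,P,T=None):
    T=np.array(d["T"]) if T is None else T
    f=200/np.tan(np.radians(d["vertical_fov"]/2))
    P=np.atleast_2d(P); c=(P-T[:3,3])@T[:3,:3]
    return np.c_[c[:,0]/c[:,2]*f+d["cx"],c[:,1]/c[:,2]*f+d["cy"]]
def wT(s,d):
    M=np.eye(4); M[:3,:3]=Ro.from_euler('xyz',s["tcp_rot"]).as_matrix(); M[:3,3]=s["position"]; return M@np.array(d["T_tool_cam"])
E
python3 - <<'E'
from h import *
d={n:vision.capture(n) for n in ["top","side"]}
for n in d:
    cv2.imwrite(f"pics/_{n}.png",d[n]["frame"][:,:,::-1])
import pickle; pickle.dump(d,open("d0.pkl","wb"))
t=d["top"]["frame"][:,:,::-1]; s=d["side"]["frame"][:,:,::-1]
cv2.imwrite("pics/t1.png",cv2.resize(t[90:250,180:380],None,fx=4,fy=4,interpolation=cv2.INTER_NEAREST)[:600])
cv2.imwrite("pics/s1.png",cv2.resize(s[170:310,200:340],None,fx=4,fy=4,interpolation=cv2.INTER_NEAREST))
E
```

```text
(no output)
```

View pics/t1.png

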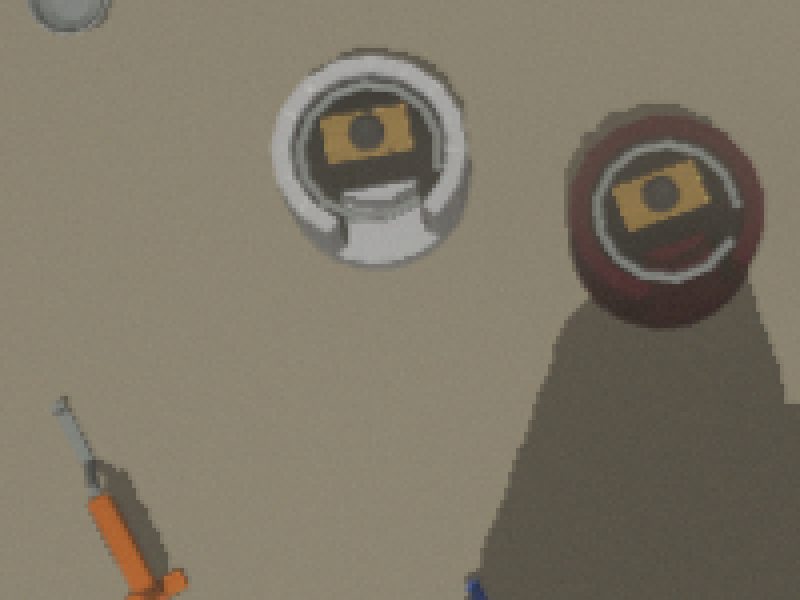

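View pics/s1.png

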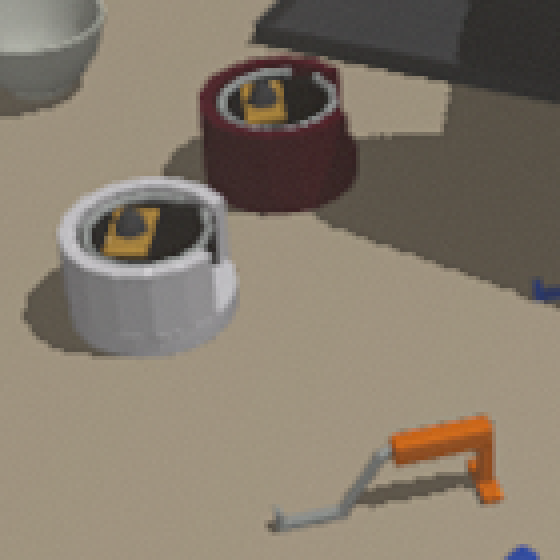

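```bash
cat > fit.py <<'E'
from h import *
import pickle
from scipy.optimize import least_squares
d=pickle.load(open("d0.pkl","rb")); t=d["top"]; s=d["side"]
# pick orange masks
for n in d:
    hsv=cv2.cvtColor(d[n]["frame"],cv2.COLOR_RGB2HSV)
    m=cv2.inRange(hsv,(5,150,100),(20,255,255)); 
    k,lab,st,c=cv2.connectedComponentsWithStats(m)
    print(n,[(st[i].tolist(),c[i].round(1).tolist()) for i in range(1,k) if st[i][4]>40])
def P(p,x,y,z):
    c,q=np.cos(p[2]),np.sin(p[2]); return [p[0]+c*x-q*y,p[1]+q*x+c*y,z]
obs=[(t,(180+62/4,90+402/4),(97,0,12)),(t,(180+100/4,90+500/4),(30,0,47)),
     (s,(200+276/4,170+516/4),(97,0,10)),(s,(200+342/4,170+514/4),(58,0,2)),(s,(200+396/4,170+450/4),(30,0,40)),(s,(200+490/4,170+420/4),(-30,0,47))]
def f(p): return np.concatenate([(proj(c,P(p,*x))-np.array(u)).ravel() for c,u,x in obs])
r=least_squares(f,[300,300,.4],x_scale=[10,10,.1]); print("pick",r.x.round(3),np.degrees(r.x[2]).round(1)); print(f(r.x).round(1))
for u,v in [(417,120),(525,135),(514,268),(401,250)]: print("tray",onz(t,u,v,18).round(0))
# chambers: white mask
hsv=cv2.cvtColor(t["frame"],cv2.COLOR_RGB2HSV)
for l,u,v in [("white",180+370/4,90+148/4),("burg",180+667/4,90+205/4)]:
    print(l,onz(t,u,v,65).round(0))
E
python3 fit.py
```

```text
top [([0, 15, 23, 29, 537], [10.2, 28.7]), ([56, 15, 30, 30, 701], [70.6, 29.2]), ([202, 214, 25, 30, 212], [212.5, 229.0])]
side [([403, 2, 13, 27, 191], [410.3, 13.8]), ([255, 76, 18, 8, 77], [263.8, 78.5]), ([226, 228, 12, 6, 44], [231.6, 231.2]), ([93, 247, 12, 15, 66], [97.9, 254.0]), ([298, 274, 28, 22, 254], [313.0, 282.0]), ([14, 298, 44, 61, 1347], [35.7, 337.1]), ([123, 331, 141, 69, 6927], [195.7, 369.9])]
pick [438.843 307.647   0.508] 29.1
[-0.6  0.3 -0.7 -1.7  0.9 -0.7  1.2 -1.  -1.1  0.1  0.6  0.2]
tray [ 699. -167.   18.]
tray [ 664. -423.   18.]
tray [ 350. -375.   18.]
tray [ 389. -121.   18.]
white [663. 173.  65.]
burg [630.   3.  65.]
```

Request:
{"fn": "send_rows", "kwargs": {"deltas": "1 -48 0 35 0;1 -48 0 35 0;1 -48 0 35 0;1 -48 0 35 0;1 -48 0 35 0"}}

```text
clock: 1.23
position: [318.0, -277.3, 231.5]
tcp_rot: [-1.57, -0.001, -1.148]
ft_force: [2.2, -0.3, 1.0]
width: 0.996
```

Request:
{"fn": "send_rows", "kwargs": {"deltas": "1 -48 0 35 0;1 -48 0 35 0;1 -48 0 35 0;1 -48 0 35 0;1 -48 0 35 0"}}

```text
clock: 1.85
position: [378.9, 13.6, 231.9]
tcp_rot: [-1.569, -0.001, -1.147]
ft_force: [0.5, 0.0, 1.3]
width: 1.001
```

Request:
{"fn": "send_rows", "kwargs": {"deltas": "1 -48 0 35 0;1 -48 0 35 0;1 -48 0 35 0;1 -48 0 35 0;1 -24 0 17 -5"}}

```text
clock: 2.48
position: [432.9, 276.1, 231.4]
tcp_rot: [-1.57, 0.0, -1.055]
ft_force: [-0.2, -0.9, 0.5]
width: 1.002
```

```bash
cat > look.py <<'E'
from h import *
import sys,pickle
n=sys.argv[1]
s=telemetry.state(); d={c:vision.capture(c) for c in sys.argv[2:]}
pickle.dump((s,d),open(n+".pkl","wb"))
for c in d: cv2.imwrite(f"pics/{n}_{c}.png",d[c]["frame"][:,:,::-1])
print(s["clock"],np.round(s["position"],1),np.round(s["tcp_rot"],4),np.round(s["ft_force"],1),s["width"],np.round(s["joints"],2))
E
python3 look.py a wrist top side
```

```text
2.475 [432.9 276.1 231.4] [-1.5702e+00  3.0000e-04 -1.0552e+00] [-0.2 -0.9  0.5] 1.0015458128646493 [ 0.41 -0.05  1.81  0.    1.38  1.47]
```

View pics/a_wrist.png

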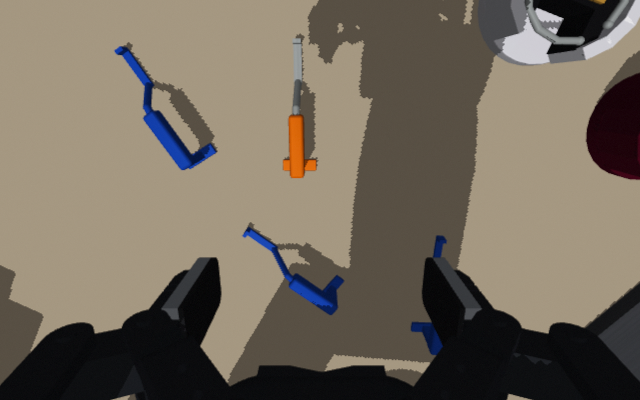

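```bash
cat > w.py <<'E'
from h import *
import pickle
s,d=pickle.load(open("a.pkl","rb")); w=d["wrist"]; T=wT(s,w)
print(w["vertical_fov"],np.round(T,2).tolist())
for nm,u,v,z in [("tip",297.5,40,13),("tongue0",298.5,80,4),("handlefront",296.5,117,47),("handlerear",297,177,47),("footL",283,166,2),("footR",317,166,2)]:
    print(nm,onz(w,u,v,z,T).round(1))
f=w["frame"][:,:,::-1]
cv2.imwrite("pics/w1.png",cv2.resize(f[20:190,240:360],None,fx=3.5,fy=3.5,interpolation=cv2.INTER_NEAREST))
E
python3 w.py
```

```text
59.797497332743085 [[0.49, -0.83, -0.26, 499.18], [-0.87, -0.47, -0.15, 313.46], [0.0, 0.29, -0.96, 373.17], [0.0, 0.0, 0.0, 1.0]]
tip [526.6 354.6  13. ]
tongue0 [495.2 337.2   4. ]
handlefront [466.4 320.7  47. ]
handlerear [416.8 293.4  47. ]
footL [408.7 309.7   2. ]
footR [426.9 277.5   2. ]
```

View pics/w1.png

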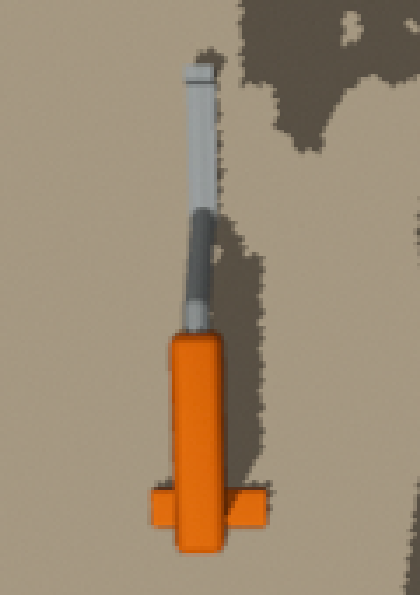

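Request:
{"fn": "send_rows", "kwargs": {"deltas": "1 -23 0 22 0.5;1 0 50 0 0;1 0 50 0 0;1 0 50 0 0;1 0 20 0 0"}}

```text
clock: 3.25
position: [438.7, 301.5, 58.0]
tcp_rot: [-1.576, -0.0, -1.071]
ft_force: [-0.9, 0.1, 1.4]
width: 1.002
```

```bash
python3 look.py b wrist side
```

```text
3.25 [438.7 301.5  58. ] [-1.5763e+00 -1.0000e-04 -1.0709e+00] [-0.9  0.1  1.4] 1.0016369227144126 [ 0.45  0.2   1.9  -0.    1.05  1.53]
```

View pics/b_wrist.png

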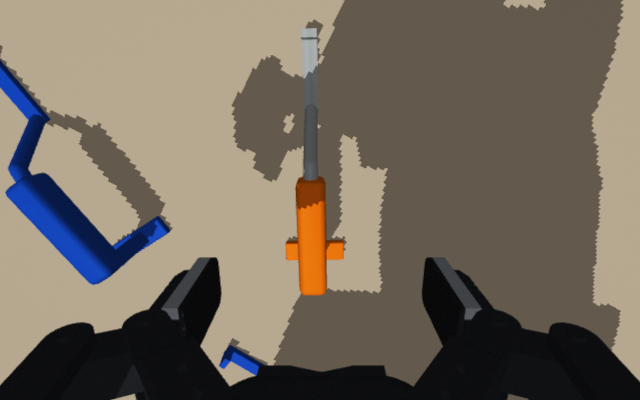

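View pics/b_side.png

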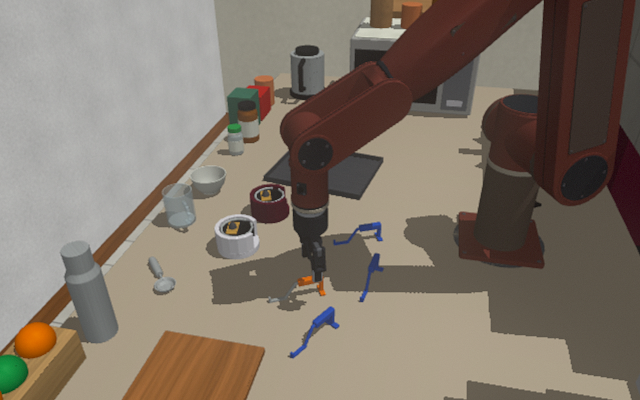

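Request:
{"fn": "send_rows", "kwargs": {"deltas": "1 0 0 0 0;1 0 0 0 0"}}

```text
clock: 3.6
position: [442.3, 304.3, 63.2]
tcp_rot: [-1.568, -0.0, -1.069]
ft_force: [0.1, 0.6, 0.2]
width: 0.998
```

```bash
python3 look.py b2 wrist; sed -i 's/open("a.pkl"/open("b2.pkl"/; /^for nm/,$d' w.py
cat >> w.py <<'E'
def grid():
    p0=s["position"]
    for o in [(440.5,306.7)]:
        for yaw in [.508]:
            c,q=np.cos(yaw),np.sin(yaw)
            P=[[o[0]+c*x-q*y,o[1]+q*x+c*y,z] for x,y,z in [(30,7,47),(30,-7,47),(-30,7,47),(-30,-7,47),(99,4,13),(99,-4,13),(-26,18,3),(-26,-18,3)]]
            return proj(w,np.array(P),T)
g=grid(); f=w["frame"][:,:,::-1].copy()
for u,v in g: cv2.circle(f,(int(round(u)),int(round(v))),2,(0,255,0),-1)
cv2.imwrite("pics/w2.png",cv2.resize(f[0:320,230:400],None,fx=1.85,fy=1.85))
E
python3 w.py
```

```text
3.6 [442.3 304.3  63.2] [-1.5676e+00 -2.0000e-04 -1.0691e+00] [0.1 0.6 0.2] 0.9981352876923381 [ 0.46  0.2   1.89 -0.    1.05  1.52]
59.797497332743085 [[0.48, -0.84, -0.26, 508.67], [-0.88, -0.46, -0.14, 340.66], [0.0, 0.29, -0.96, 205.24], [0.0, 0.0, 0.0, 1.0]]
```

View pics/w2.png

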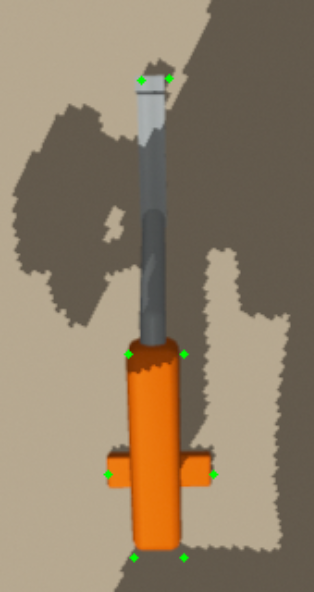

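Request:
{"fn": "send_rows", "kwargs": {"deltas": "1 -2 20 0 0;1 0 14 0 0;1 0 7 0 0;1 0 0 0 0;0.5 0 0 0 0", "grip_force": 60}}

```text
clock: 4.28
position: [440.4, 306.0, 20.8]
tcp_rot: [-1.57, -0.0, -1.068]
ft_force: [0.8, 0.3, 0.7]
width: 0.818
```

Request:
{"fn": "send_rows", "kwargs": {"deltas": "0 0 0 0 0;0 0 0 0 0;0 0 0 0 0;0 0 0 0 0"}}

```text
clock: 4.78
position: [440.0, 305.8, 20.4]
tcp_rot: [-1.571, -0.0, -1.069]
ft_force: [-0.7, 0.1, -0.0]
width: 0.152
```

```bash
python3 look.py c wrist side
```

```text
4.775 [440.  305.8  20.4] [-1.5705 -0.     -1.0685] [-0.7  0.1 -0. ] 0.1523739154070288 [0.46 0.27 1.91 0.   0.97 1.53]
```

View pics/c_wrist.png

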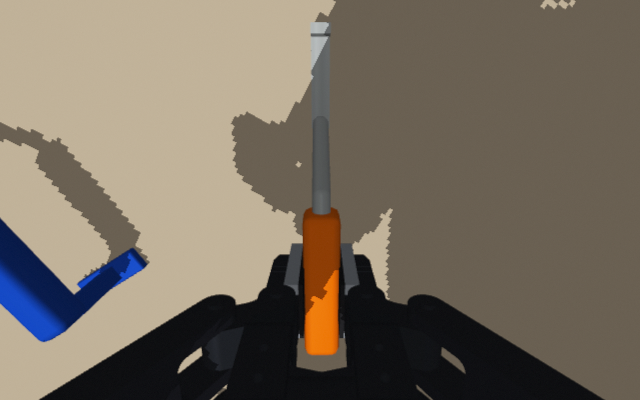

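Request:
{"fn": "send_rows", "kwargs": {"deltas": "0 0 -20 0 0;0 0 -45 0 0;0 0 -45 0 0;0 0 -45 0 0;0 40 -5 0 0"}}

```text
clock: 5.5
position: [460.8, 272.9, 184.7]
tcp_rot: [-1.563, -0.0, -1.065]
ft_force: [0.6, -0.4, -1.5]
width: 0.149
```

Request:
{"fn": "send_rows", "kwargs": {"deltas": "0 45 0 -3 0;0 45 0 -3 0;0 45 0 -5 9;0 0 0 0 9.8;0 0 0 0 0"}}

```text
clock: 6.12
position: [514.4, 146.5, 179.9]
tcp_rot: [-1.572, 0.0, -1.396]
ft_force: [-0.2, -0.7, -0.2]
width: 0.15
```

Request:
{"fn": "send_rows", "kwargs": {"deltas": "0 0 0 0 0"}}

```text
clock: 6.25
position: [514.2, 147.5, 180.1]
tcp_rot: [-1.571, 0.0, -1.393]
ft_force: [-0.6, 0.6, -1.4]
width: 0.151
```

```bash
python3 look.py e wrist side top
```

```text
6.25 [514.2 147.5 180.1] [-1.5713e+00  1.0000e-04 -1.3927e+00] [-0.6  0.6 -1.4] 0.15086557037079257 [0.13 0.05 1.81 0.   1.28 1.52]
```

View pics/e_wrist.png

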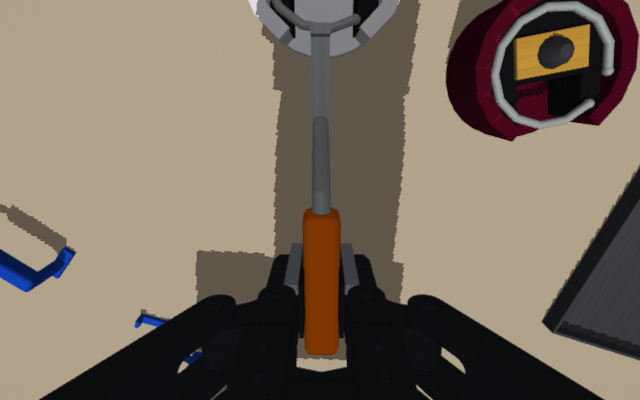

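View pics/e_side.png

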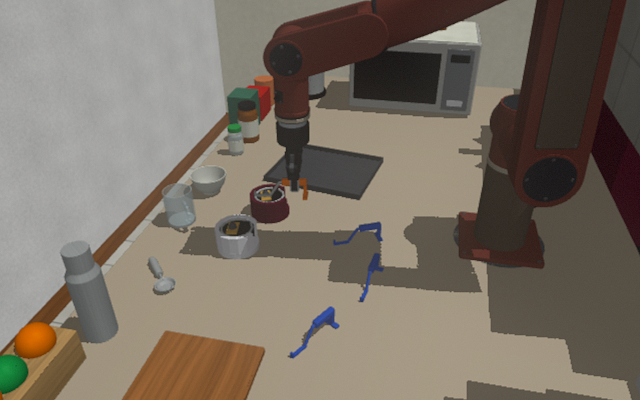

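```bash
cat > ov.py <<'E'
from h import *
import pickle,sys
p=[float(v) for v in sys.argv[1:4]]  # ring x y yawdeg
s,d=pickle.load(open("e.pkl","rb")); w=d["wrist"]; d0=pickle.load(open("d0.pkl","rb"))
a=np.radians(p[2]); R=np.array([[np.cos(a),-np.sin(a)],[np.sin(a),np.cos(a)]])
def tr(P): P=np.array(P,float); P[:,:2]=P[:,:2]@R.T+p[:2]; return P
def circ(r,z,a0=0,a1=360): t=np.radians(np.linspace(a0,a1,60)); return np.c_[r*np.cos(t),r*np.sin(t),0*t+z]
C=[(circ(43,60,-115,210),(0,255,0)),(circ(37,60,-115,210),(0,255,0)),(circ(55,65,-156.4,156.4),(255,0,255)),(circ(55,0),(255,255,0)),
 (np.array([[-50.4,22,65],[-40,22,65]]),(255,0,255)),(np.array([[-50.4,-22,65],[-40,-22,65]]),(255,0,255)),(np.array([[-8,-22,18],[-50,-22,18],[-50,22,18],[-8,22,18]]),(0,0,255)),
 (np.array([[-4,0,76],[-4,0.1,76]]),(0,0,255))]
def draw(c,T,x0,y0,x1,y1,k,out):
    f=cv2.resize(c["frame"][y0:y1,x0:x1,::-1],None,fx=k,fy=k,interpolation=cv2.INTER_CUBIC)
    for P,col in C:
        q=(proj(c,tr(P),T)-[x0-.5,y0-.5])*k-.5
        cv2.polylines(f,[np.round(q).astype(int)],False,col,1)
    cv2.imwrite(out,f); return f
A=draw(d0["top"],None,235,90,315,170,7,"pics/ovt.png")
B=draw(w,wT(s,w),220,0,420,90,4,"pics/ovw.png")
E=draw(d0["side"],None,200,200,280,270,7,"pics/ovs.png")
E
python3 ov.py 663 173 10
python3 - <<'E'
import sys; sys.path.insert(0,".")
E
```

```text
(no output)
```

View pics/ovt.png

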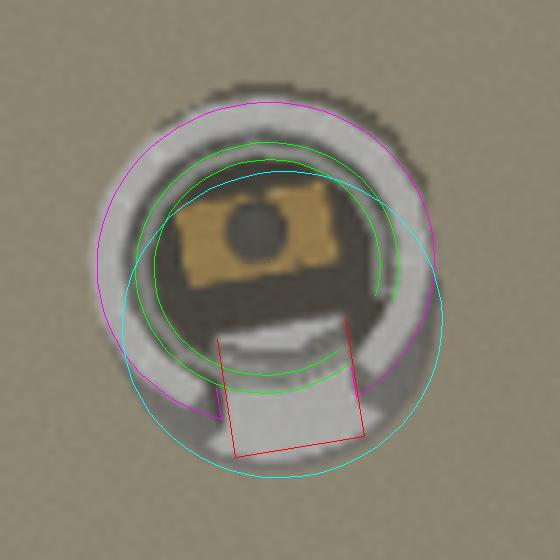

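View pics/ovw.png

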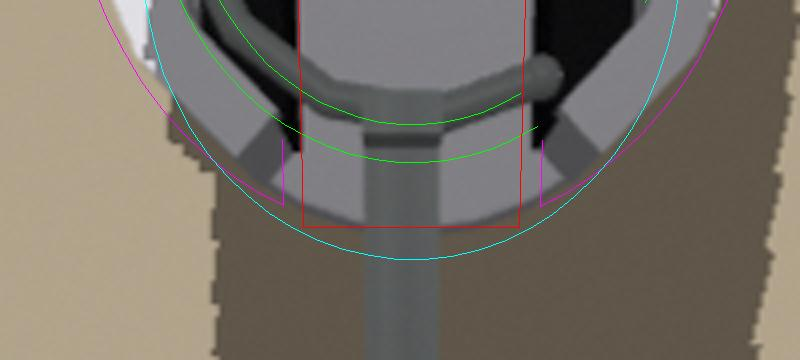

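View pics/ovs.png

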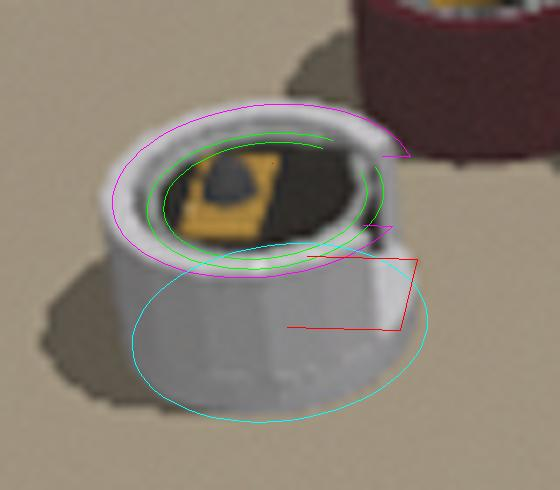

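```bash
python3 ov.py 668 174.5 9.5; python3 -c "
import cv2,numpy as np
a=cv2.imread('pics/ovt.png');b=cv2.imread('pics/ovs.png');c=cv2.imread('pics/ovw.png')
a=cv2.resize(a,(300,300));b=cv2.resize(b,(343,300));c=cv2.resize(c,(643,289))
cv2.imwrite('pics/ov2.png',np.vstack([np.hstack([a,b]),c]))"
```

```text
(no output)
```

View pics/ov2.png

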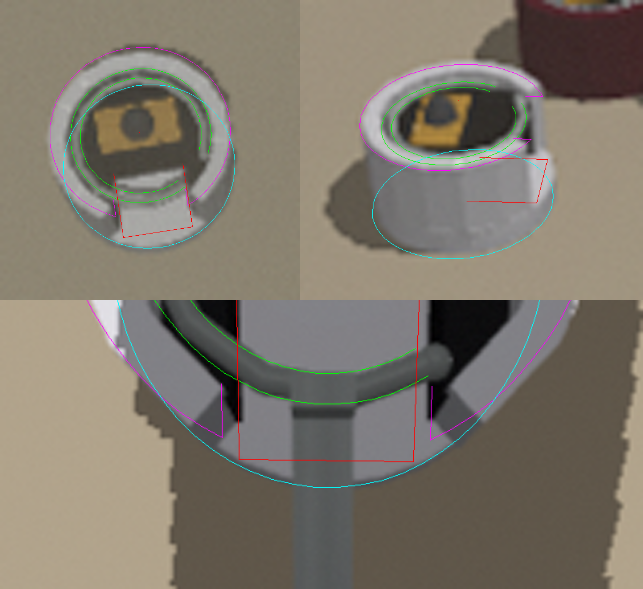

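Request:
{"fn": "send_rows", "kwargs": {"deltas": "0 1.5 20 -12 0;0 0 45 0 0;0 0 40 0 0;0 0 23.5 0 0;0 0 0 0 0"}}

```text
clock: 7.02
position: [500.8, 143.7, 49.7]
tcp_rot: [-1.576, 0.0, -1.395]
ft_force: [0.0, 0.4, -0.0]
width: 0.155
```

Request:
{"fn": "send_rows", "kwargs": {"deltas": "0 0 0 0 0"}}

```text
clock: 7.15
position: [503.8, 143.9, 53.0]
tcp_rot: [-1.569, -0.0, -1.396]
ft_force: [0.5, -0.6, -0.3]
width: 0.151
```

```bash
python3 look.py g wrist side; python3 -c "
import cv2
a=cv2.imread('pics/g_side.png')[160:300,180:380];cv2.imwrite('pics/g_s.png',cv2.resize(a,None,fx=4,fy=4))"
```

```text
7.15 [503.8 143.9  53. ] [-1.5692e+00 -1.0000e-04 -1.3957e+00] [ 0.5 -0.6 -0.3] 0.15123848953565416 [0.13 0.19 1.93 0.   1.02 1.52]
```

View pics/g_wrist.png

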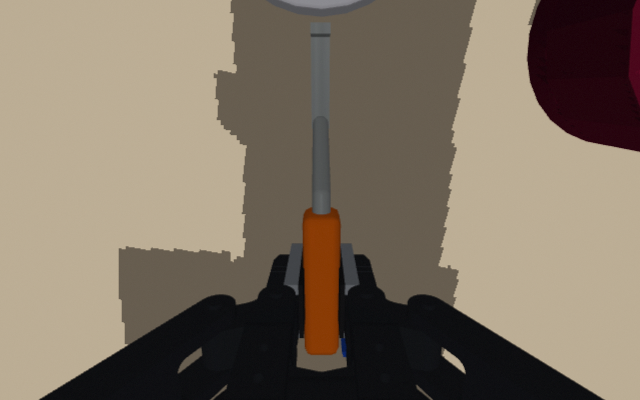

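View pics/g_s.png

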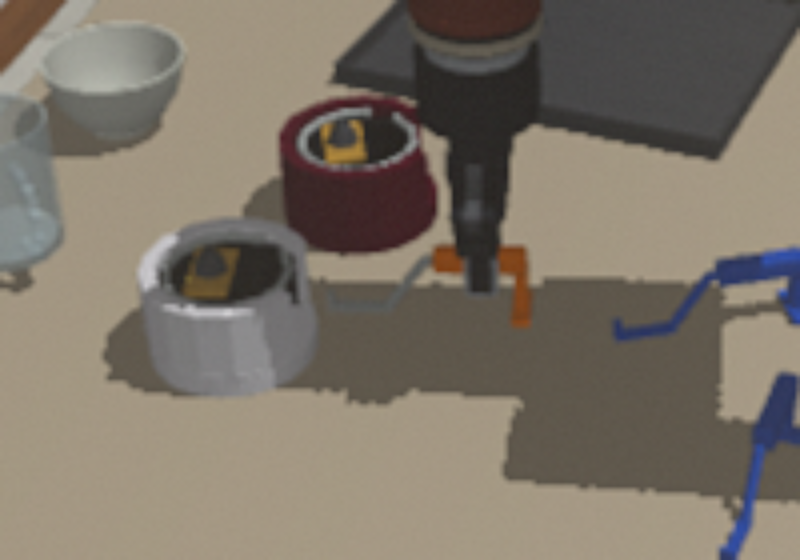

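Request:
{"fn": "send_rows", "kwargs": {"deltas": "0 0 0 12 0;0 0 0 14 0;0 0 0 14 0;0 0 0 10 0;0 0 0 0 0"}}

```text
clock: 7.88
position: [553.0, 152.3, 51.7]
tcp_rot: [-1.571, 0.0, -1.397]
ft_force: [-0.3, -0.4, -0.3]
width: 0.152
```

```bash
python3 look.py i wrist side; python3 -c "
import cv2
a=cv2.imread('pics/i_side.png')[160:300,180:380];cv2.imwrite('pics/i_s.png',cv2.resize(a,None,fx=4,fy=4))"
```

```text
7.875 [553.  152.3  51.7] [-1.5708  0.     -1.3966] [-0.3 -0.4 -0.3] 0.15237798029240535 [0.13 0.3  1.8  0.   1.05 1.53]
```

View pics/i_wrist.png

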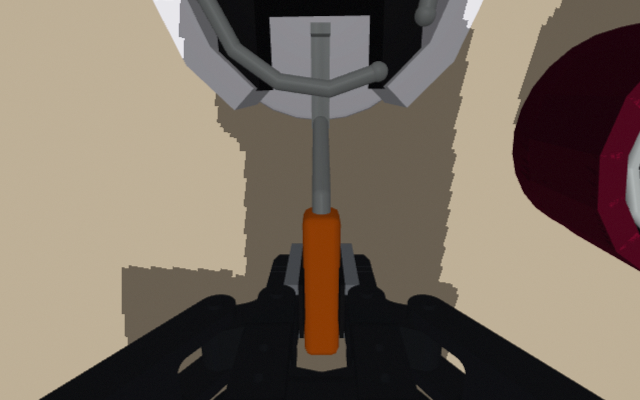

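View pics/i_s.png

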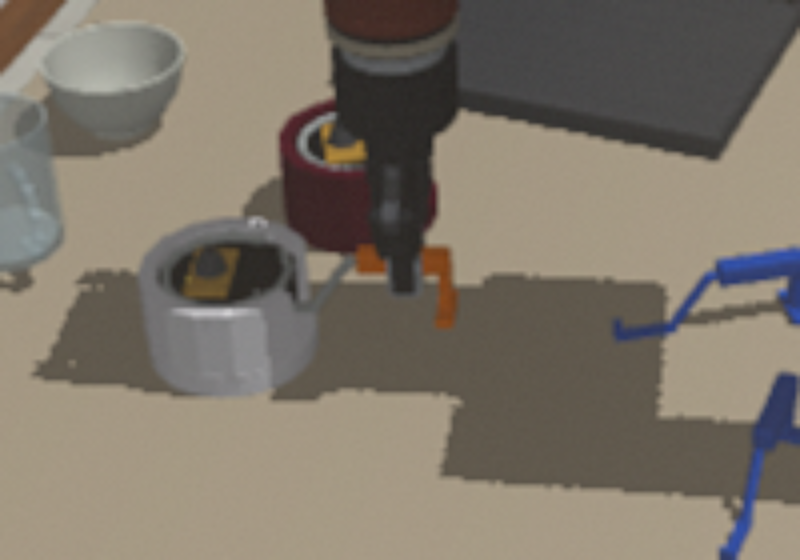

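Request:
{"fn": "send_rows", "kwargs": {"deltas": "0 0 -14 0 0;0 0 -8 0 0;0 0 -8 0 0;0 0 -9 1 0;0 0 -9 1 0"}}

```text
clock: 8.6
position: [554.3, 152.6, 100.6]
tcp_rot: [-1.571, 0.0, -1.397]
ft_force: [1.3, -0.3, -2.5]
width: 0.149
```

```bash
python3 look.py j wrist side; python3 -c "
import cv2
a=cv2.imread('pics/j_side.png')[160:300,180:380];cv2.imwrite('pics/j_s.png',cv2.resize(a,None,fx=4,fy=4))"
```

```text
8.6 [554.3 152.6 100.6] [-1.5705  0.     -1.3966] [ 1.3 -0.3 -2.5] 0.14932675996012162 [0.13 0.23 1.77 0.   1.14 1.53]
```

View pics/j_wrist.png

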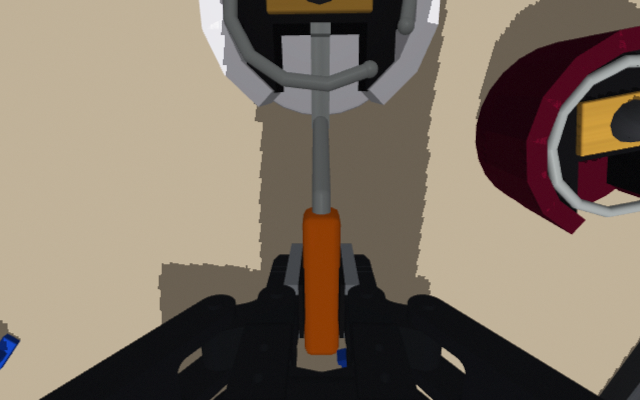

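View pics/j_s.png

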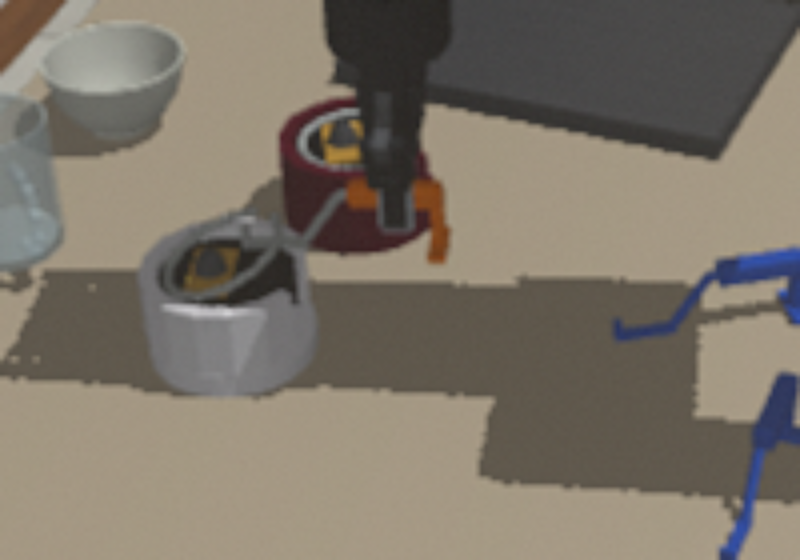

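Request:
{"fn": "send_rows", "kwargs": {"deltas": "0 0 -10 3 0;0 0 -10 5 0;0 0 -10 7 0;0 0 -10 8 0;0 0 -10 8 0"}}

```text
clock: 9.32
position: [585.4, 158.0, 150.5]
tcp_rot: [-1.571, 0.0, -1.397]
ft_force: [-0.1, -0.0, -1.3]
width: 0.147
```

```bash
python3 look.py k wrist side; python3 -c "
import cv2
a=cv2.imread('pics/k_side.png')[140:280,180:380];cv2.imwrite('pics/k_s.png',cv2.resize(a,None,fx=4,fy=4))"
```

```text
9.325 [585.4 158.  150.5] [-1.5706  0.     -1.3966] [-0.1 -0.  -1.3] 0.1470020724117289 [0.13 0.24 1.65 0.   1.24 1.53]
```

View pics/k_wrist.png

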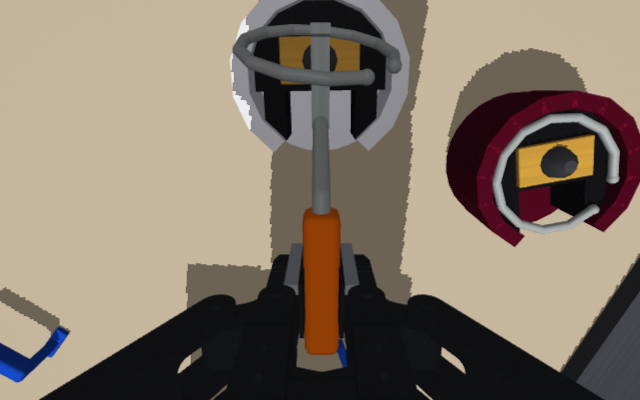

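View pics/k_s.png

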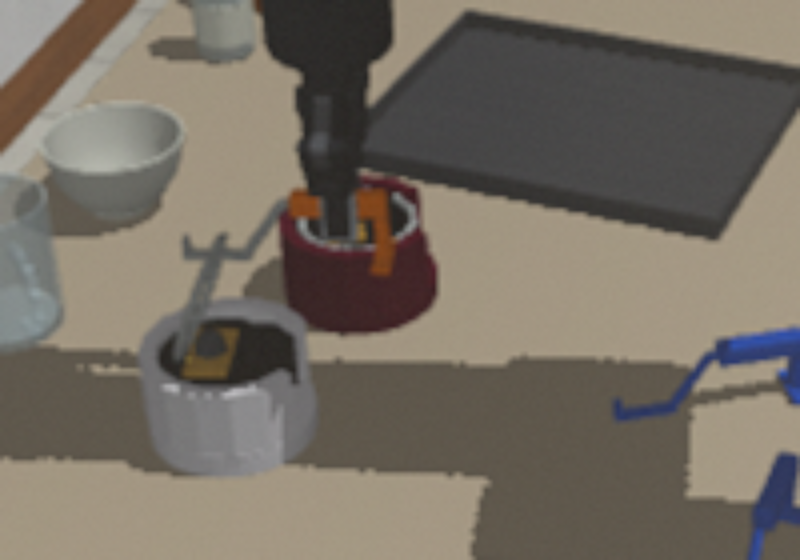

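Request:
{"fn": "send_rows", "kwargs": {"deltas": "0 0 -10 10 0;0 0 -10 10 0;0 0 -10 4 0;0 0 -10 0 0;0 0 -12 0 0"}}

```text
clock: 10.05
position: [608.1, 162.1, 202.3]
tcp_rot: [-1.571, 0.0, -1.397]
ft_force: [-0.1, -0.2, -2.0]
width: 0.15
```

Request:
{"fn": "send_rows", "kwargs": {"deltas": "0 0 -20 0 0;0 0 -25 0 0;0 0 -15 0 0;0 0 0 0 0;0 0 0 0 0"}}

```text
clock: 10.68
position: [607.9, 162.0, 260.9]
tcp_rot: [-1.572, 0.0, -1.397]
ft_force: [0.1, 0.4, -2.4]
width: 0.15
```

```bash
python3 look.py l wrist side; python3 -c "
import cv2
a=cv2.imread('pics/l_side.png')[100:280,180:380];cv2.imwrite('pics/l_s.png',cv2.resize(a,None,fx=3.2,fy=3.2))"
```

```text
10.675 [607.9 162.  260.9] [-1.5721e+00  1.0000e-04 -1.3967e+00] [ 0.1  0.4 -2.4] 0.15037079296084316 [0.14 0.21 1.48 0.   1.45 1.53]
```

View pics/l_wrist.png

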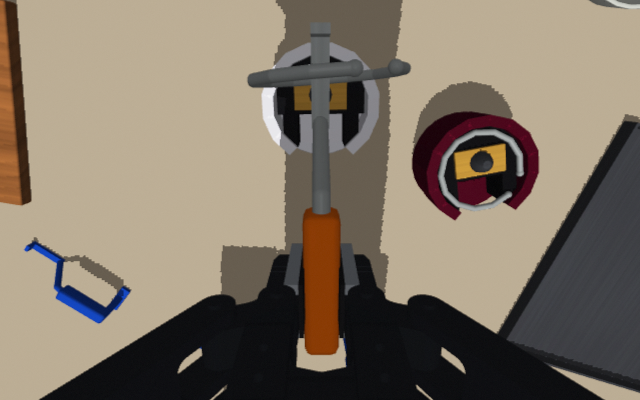

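View pics/l_s.png

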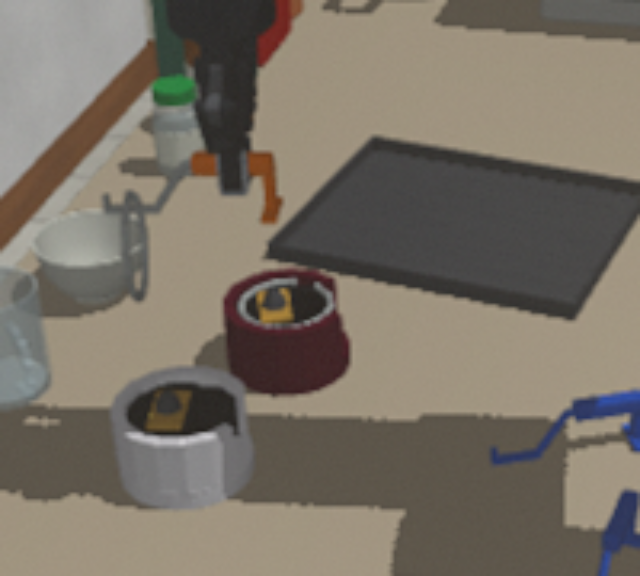

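Request:
{"fn": "send_rows", "kwargs": {"deltas": "0 5 0 -2 0;0 9 0 -4 0;0 13 0 -5.5 0;0 17 0 -7 0;0 20 0 -8.5 0"}}

```text
clock: 11.4
position: [592.5, 92.8, 261.9]
tcp_rot: [-1.571, -0.0, -1.397]
ft_force: [-0.4, -0.2, -1.2]
width: 0.151
```

Request:
{"fn": "send_rows", "kwargs": {"deltas": "0 20 0 -8.5 0;0 20 0 -8.5 0;0 20 0 -8.5 0;0 20 0 -8.5 0;0 20 0 -8.5 0"}}

```text
clock: 12.02
position: [567.9, -13.0, 261.8]
tcp_rot: [-1.571, -0.0, -1.397]
ft_force: [0.7, 0.3, -2.0]
width: 0.153
```

```bash
python3 look.py m wrist
```

```text
12.025 [567.9 -13.  261.8] [-1.5707e+00 -1.0000e-04 -1.3968e+00] [ 0.7  0.3 -2. ] 0.15256314595037168 [-0.16  0.07  1.64 -0.    1.43  1.24]
```

View pics/m_wrist.png

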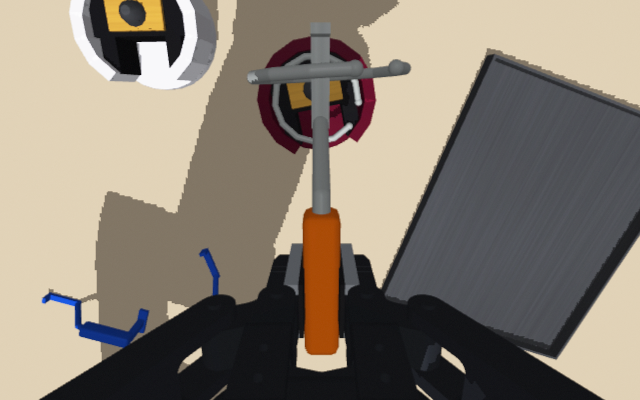

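Request:
{"fn": "send_rows", "kwargs": {"deltas": "0 21 0 -8.5 0;0 21 0 -8.5 0;0 21 0 -8.5 0;0 21 0 -8.5 0;0 21 0 -8.5 0"}}

```text
clock: 12.7
position: [544.3, -123.3, 261.9]
tcp_rot: [-1.571, 0.0, -1.397]
ft_force: [-0.2, -0.1, -1.3]
width: 0.153
```

Request:
{"fn": "send_rows", "kwargs": {"deltas": "0 21 0 -8.5 0;0 21 0 -8.5 0;0 21 0 -8.5 0;0 21 0 -8.5 0;0 18 0 -8 0"}}

```text
clock: 13.32
position: [520.6, -231.1, 261.8]
tcp_rot: [-1.571, -0.0, -1.397]
ft_force: [0.2, -0.2, -0.9]
width: 0.15
```

Request:
{"fn": "send_rows", "kwargs": {"deltas": "0 14 0 -6 0;0 11 0 -5 1.6;0 6 0 -2 3;0 2 0 0 4;0 0 0 0 4"}}

```text
clock: 13.95
position: [513.6, -264.9, 261.7]
tcp_rot: [-1.571, 0.0, -1.62]
ft_force: [0.6, -0.7, -1.7]
width: 0.152
```

Request:
{"fn": "send_rows", "kwargs": {"deltas": "0 0 0 0 3;0 0 0 0 2;0 0 0 0 1;0 0 0 0 0;0 0 0 0 0"}}

```text
clock: 14.58
position: [513.6, -264.7, 261.8]
tcp_rot: [-1.571, 0.0, -1.721]
ft_force: [-0.4, 0.0, -2.4]
width: 0.156
```

```bash
python3 look.py n wrist side top
```

```text
14.575 [ 513.6 -264.7  261.8] [-1.5708  0.     -1.7208] [-0.4  0.  -2.4] 0.1563511387316201 [-0.61  0.09  1.62  0.    1.44  1.11]
```

View pics/n_wrist.png

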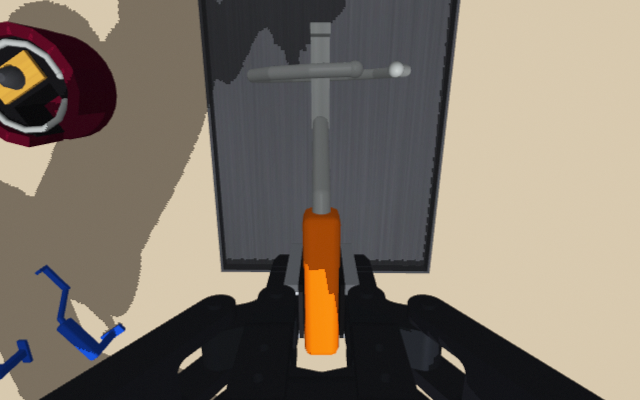

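View pics/n_side.png

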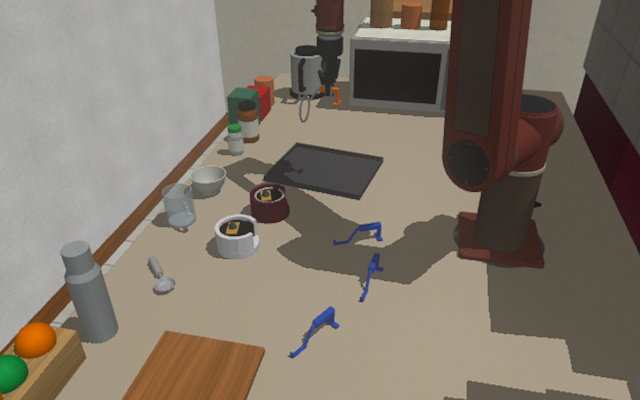

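Run:
```python
from h import *
import pickle
s,d=pickle.load(open("n.pkl","rb")); w=d["wrist"];T=wT(s,w)
a=s["tcp_rot"][2]+np.pi/2; 
for u,v in [(222,271),(430,271)]:
    p=onz(w,u,v,18,T); q=p-s["position"]; print(p.round(0), "fwd",q[:2]@[np.cos(a),np.sin(a)],"left",q[:2]@[-np.sin(a),np.cos(a)])
```

```text
[ 393. -121.   18.] fwd -140.62635796152276 left 123.69877644281053
[ 354. -377.   18.] fwd -140.88766205725764 left -134.8704436675316
```

Request:
{"fn": "send_rows", "kwargs": {"deltas": "0 0 12 2 0;0 0 24 3 0;0 0 30 3 0;0 0 30 2 0;0 0 24 0 0"}}

```text
clock: 15.35
position: [522.8, -265.7, 139.3]
tcp_rot: [-1.573, 0.001, -1.721]
ft_force: [0.5, -0.6, -1.5]
width: 0.149
```

Request:
{"fn": "send_rows", "kwargs": {"deltas": "0 0 14 0 0;0 0 7 0 0;0 0 0 0 0;0 0 0 0 0"}}

```text
clock: 15.85
position: [524.1, -266.7, 121.9]
tcp_rot: [-1.569, -0.001, -1.721]
ft_force: [-0.2, 0.5, -2.1]
width: 0.151
```

```bash
python3 look.py o wrist side; python3 -c "
import cv2
a=cv2.imread('pics/o_side.png')[60:220,220:420];cv2.imwrite('pics/o_s.png',cv2.resize(a,None,fx=3.5,fy=3.5))"
```

```text
15.85 [ 524.1 -266.7  121.9] [-1.5691e+00 -8.0000e-04 -1.7212e+00] [-0.2  0.5 -2.1] 0.1506899330089602 [-0.6   0.23  1.73  0.    1.18  1.12]
```

View pics/o_s.png

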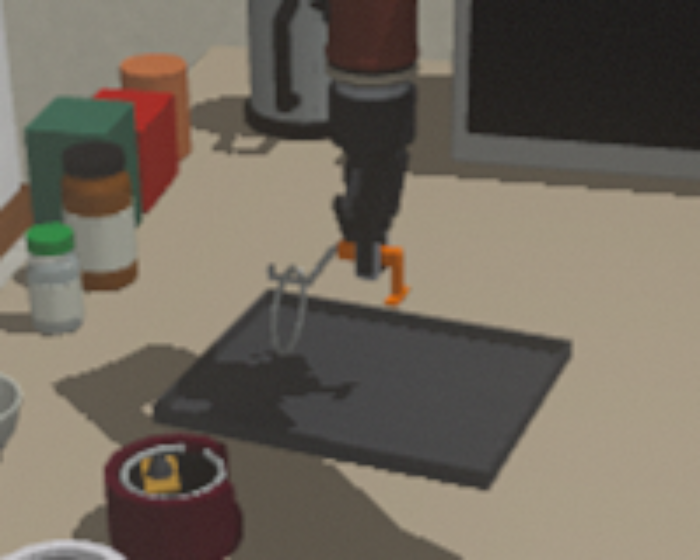

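View pics/o_wrist.png

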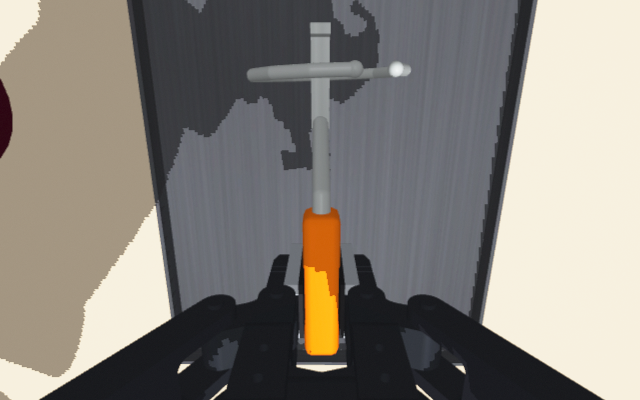

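Request:
{"fn": "send_rows", "kwargs": {"deltas": "0 0 8 0 0;0 0 8 -2 0;0 0 5 -8 0;0 0 5 -10 0;0 0 5 -10 0"}}

```text
clock: 16.58
position: [492.9, -261.6, 89.4]
tcp_rot: [-1.571, 0.0, -1.721]
ft_force: [-0.3, 0.1, -0.7]
width: 0.152
```

```bash
python3 look.py p wrist side; python3 -c "
import cv2
a=cv2.imread('pics/p_side.png')[60:220,220:420];cv2.imwrite('pics/p_s.png',cv2.resize(a,None,fx=3.5,fy=3.5))"
```

```text
16.575 [ 492.9 -261.6   89.4] [-1.5711e+00  1.0000e-04 -1.7213e+00] [-0.3  0.1 -0.7] 0.15151403277516506 [-0.63  0.21  1.82 -0.    1.11  1.09]
```

View pics/p_s.png

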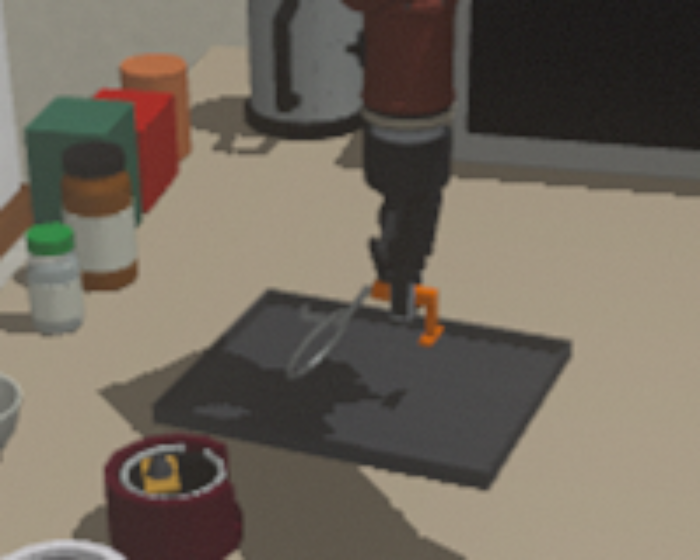

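View pics/p_wrist.png

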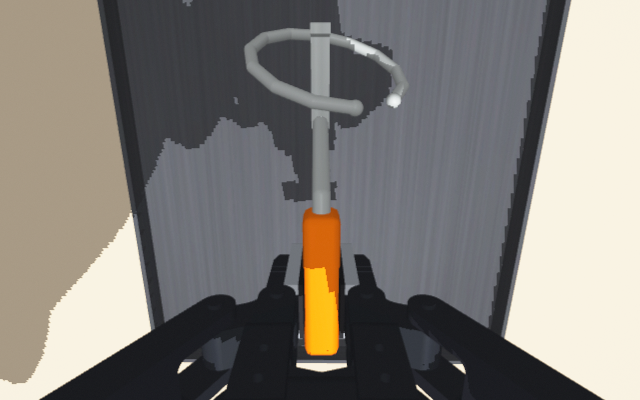

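Request:
{"fn": "send_rows", "kwargs": {"deltas": "0 0 6 -9 0;0 0 9 -9 0;0 0 10 -9 0;0 0 10 -8 0;0 0 10 -7 0"}}

```text
clock: 17.3
position: [451.6, -255.2, 43.9]
tcp_rot: [-1.571, 0.0, -1.721]
ft_force: [0.6, 0.4, -1.0]
width: 0.153
```

Request:
{"fn": "send_rows", "kwargs": {"deltas": "0 0 9 -6 0;0 0 6 -3 0;0 0 4 0 0;0 0 0 0 0"}}

```text
clock: 17.8
position: [443.5, -254.1, 25.7]
tcp_rot: [-1.571, 0.0, -1.721]
ft_force: [0.2, -0.2, -0.8]
width: 0.151
```

```bash
python3 look.py q wrist side; python3 -c "
import cv2
a=cv2.imread('pics/q_side.png')[60:220,220:420];cv2.imwrite('pics/q_s.png',cv2.resize(a,None,fx=3.5,fy=3.5))"
```

```text
17.8 [ 443.5 -254.1   25.7] [-1.5709e+00  1.0000e-04 -1.7212e+00] [ 0.2 -0.2 -0.8] 0.15091218335846668 [-0.67  0.21  1.97  0.    0.97  1.05]
```

View pics/q_s.png

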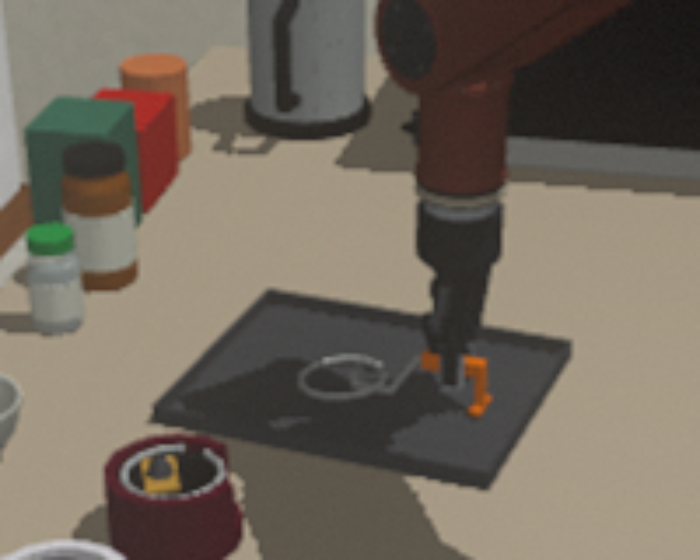

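View pics/q_wrist.png

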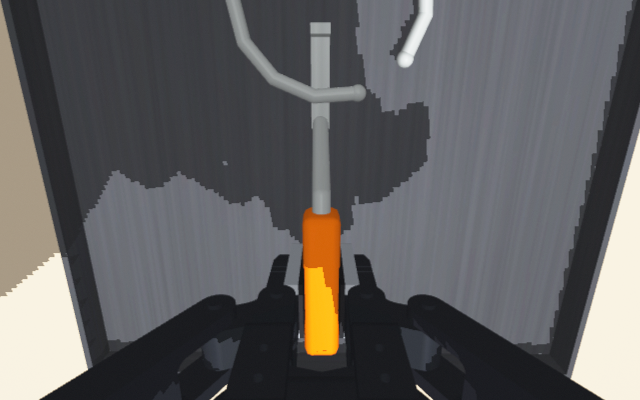

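Request:
{"fn": "send_rows", "kwargs": {"deltas": "0 0 1.5 0 0;0 0 0 0 0;0 0 0 0 0"}}

```text
clock: 18.27
position: [443.4, -254.1, 24.4]
tcp_rot: [-1.571, -0.0, -1.721]
ft_force: [0.3, 0.6, -0.9]
width: 0.153
```

Request:
{"fn": "send_rows", "kwargs": {"deltas": "0.25 0 0 0 0;0.4 0 0 0 0;0.7 0 0 0 0;1 0 0 0 0;1 0 0 0 0", "grip_force": 20}}

```text
clock: 18.9
position: [443.4, -254.1, 24.3]
tcp_rot: [-1.571, -0.0, -1.721]
ft_force: [0.4, 1.3, 0.5]
width: 0.993
```

```bash
python3 look.py r wrist side
```

```text
18.9 [ 443.4 -254.1   24.3] [-1.5708 -0.     -1.7212] [0.4 1.3 0.5] 0.9926710447614324 [-0.67  0.21  1.97 -0.    0.96  1.05]
```

View pics/r_wrist.png

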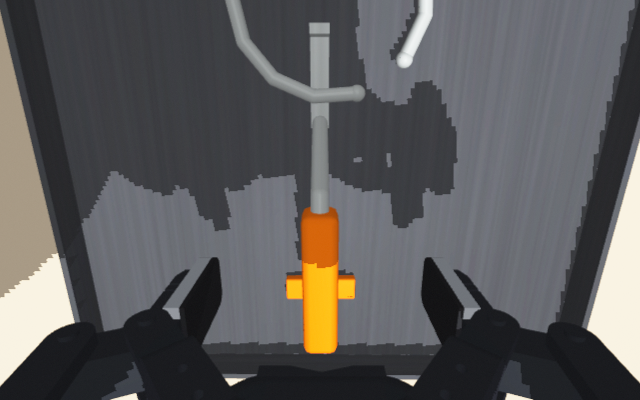

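Released; the fingers are clear on both sides. Now I raise the gripper.

Request:
{"fn": "send_rows", "kwargs": {"deltas": "1 0 -20 0 0;1 0 -40 0 0;1 0 -50 0 0;1 0 -50 0 0;1 0 -30 0 0"}}

```text
clock: 19.62
position: [444.2, -254.7, 217.5]
tcp_rot: [-1.567, -0.002, -1.721]
ft_force: [-0.6, -0.7, 0.3]
width: 1.0
```

Request:
{"fn": "send_rows", "kwargs": {"deltas": "1 0 0 0 0;1 0 0 0 0;1 0 0 0 0;1 0 0 0 0"}}

```text
clock: 20.12
position: [442.8, -253.7, 212.9]
tcp_rot: [-1.573, 0.001, -1.721]
ft_force: [0.2, -0.3, 0.5]
width: 1.001
```

```bash
python3 look.py t wrist side top
python3 - <<'E'
from h import *
import pickle
s,d=pickle.load(open("t.pkl","rb"));w=d["wrist"];T=wT(s,w)
for l in ["ring","pick","other_ring"]:
    for n in ["wrist","side"]:
        for r in nets.look_for(l,d[n])[:3]:
            u=(r["rect"][0]+r["rect"][2])/2;v=(r["rect"][1]+r["rect"][3])/2
            p=onz(d[n],u,v,6 if l=="ring" else 20,T if n=="wrist" else None)
            q=p[:2]-[525,-271];a=np.radians(-8.6)
            print(l,n,np.round(r["rect"]).tolist(),round(r["conf"],2),p.round(0),"tray",np.round([q@[np.cos(a),np.sin(a)],q@[-np.sin(a),np.cos(a)]]))
E
```

```text
20.125 [ 442.8 -253.7  212.9] [-1.5730e+00  1.2000e-03 -1.7212e+00] [ 0.2 -0.3  0.5] 1.0009684826475287 [-0.67 -0.04  1.84 -0.    1.34  1.05]
ring wrist [279.0, 0.0, 372.0, 94.0] 0.77 [ 553. -274.    6.] tray [28.  1.]
pick wrist [0.0, 231.0, 93.0, 336.0] 0.73 [362.  63.  20.] tray [-212.  306.]
pick side [291.0, 305.0, 336.0, 357.0] 0.89 [402. 440.  20.] tray [-228.  685.]
pick side [322.0, 160.0, 362.0, 179.0] 0.65 [ 468. -259.   20.] tray [-58.   3.]
pick side [359.0, 253.0, 385.0, 305.0] 0.64 [303. 252.  20.] tray [-297.  484.]
other_ring wrist [0.0, 2.0, 1.0, 24.0] 0.39 [621.   1.  20.] tray [ 54. 283.]
other_ring side [255.0, 188.0, 265.0, 199.0] 0.43 [681. -62.  20.] tray [123. 230.]
```

View pics/t_wrist.png

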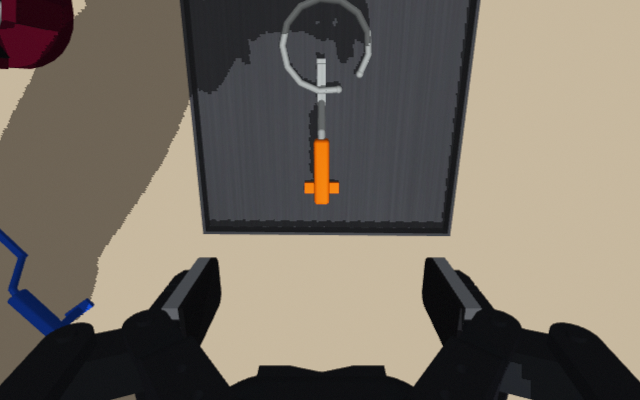

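View pics/t_side.png

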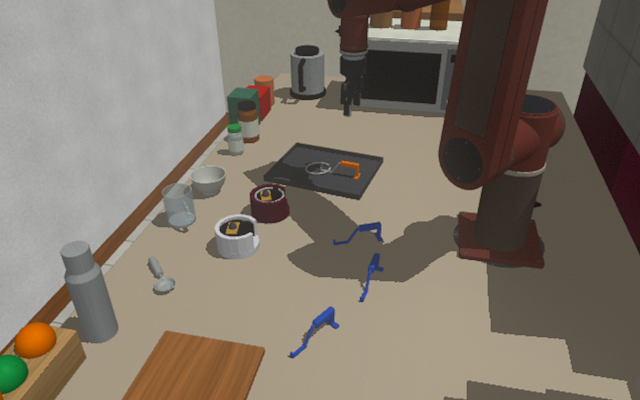

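The wrist picture shows the ring (325,45) lying flat over the pick's tongue and the pick upright (322,175), both inside the tray. In the side picture the burgundy ring (267,195) is still seated and the gripper is well above everything.

```bash
python3 -c "
from workcell import workorder
print(workorder.sign_off())"
```

```text
the job is handed in; nothing more can be done
None
```

I gripped the orange-handled pick, passed its tongue under the split ring in the white chamber and lifted the ring out so that it hung on the pick. I then carried it to the dark tray, laid ring and pick down together, let go, raised the gripper and handed the job in at about 20 s.

**Lift:** the side and wrist pictures showed the ring hanging freely on the tongue, well clear of the chamber and not touching the fingers. I estimate its centre was near 200 mm high, from the gripper height.

**End position:** the last wrist picture shows the ring flat in the tray over the tongue. Its centre is about 30 mm ahead of the tray's centre, though the box used for that was cut off at the picture's edge. The pick stands upright about 80 mm behind the tray's centre, judging by where I released it. The gripper was open and about 190 mm above where it had let go, with the force reading near zero.

**Burgundy ring:** it looked unmoved and still seated in the pictures. The networks found it only with low confidence, so I judged this by eye.

**Disagreements:**
- My first estimate of the white chamber from the top camera was about 5 mm off the wrist camera's; I used the wrist view.
- At the end the networks also reported the blue look-alikes as "pick", and did not find the orange pick in the last wrist picture; I identified it by eye.

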